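# Put the lids back on the laundry canisters

## Robot

A 7-joint arm with a two-finger parallel gripper is mounted at the origin on the work surface. World frame = base frame: x ahead of the robot, y to its left, z up, the work surface at z = 0. Lengths are in m, angles in rad, forces in N, time in s.
With the tool pointing down it reaches from about 0.4 to 0.85 m from the base axis. Payload 4.4 kg.
Tool frame: the origin (TCP) lies midway between the tips of the shut fingers; the grasp point (between the pads) lies 19 mm behind it; z points along the fingers, y is the line along which they close (so a half turn about z gives the same grasp; the last joint's range is limited). The gripper opens to 94 mm and grips with 3 to 60 N. Pads are 16 mm wide; open, the fingers measure 119 mm over their backs; the gripper's body (75 mm by 177 mm) begins 78 mm behind the grasp point.
Start: joints at [-1.393, 0.628, 0.038, 1.517, -0.027, 0.996, -0.02], TCP at [0.157, 0.631, 0.205] pointing down, gripper open.
Joint ranges: [-3.06, 3.06], [-0.37, 2.12], [-1.25, 1.32], [0.18, 2.47], [-1.1, 4.24], [0.23, 1.98], [-2.94, 2.94]. Speed limits (rad/s): [2.57, 2.57, 3.14, 3.14, 3.14, 3.14, 3.14].

## Interface

Orientations are given as a unit quaternion [x, y, z, w].
In Python, from workcell import move_ptp, move_l, movej, command_gripper, pause, ik, get_state, get_image, camera_info, IKError, job_done gives the robot as it stands. Calls block until the motion is done:
- move_ptp(position, orientation): joint-space move of the TCP to a pose.
- move_l(position, vel=0.15, frame=None, max_force=None): straight line of the TCP; frame=None keeps the orientation; vel is the mean speed in m/s. With max_force (N) it stops when the force on the tool has changed by that much, and returns True; else False.
- movej(angles): joint-space move.
- command_gripper(opening, grip_force=None): finger opening in m; grip_force is the grip in N (None keeps the last); returns when the fingers have stopped.
- pause(seconds).
- ik(position, orientation): joint angles nearest the present ones, or None.
- get_state(): the state.
- get_image(name): name is "side" or "top"; returns (picture, depth): 420x560x3 uint8, blue, green, red; 420x560 float32, m along the optical axis (not along the pixel's ray), 0 where there is no reading.
- camera_info(name): a dict with "camera_matrix" (3x3 intrinsics, pixels), "k1" (the pictures are not rectified: a ray, as slopes to the right and down, at radius r is drawn at 1 + k1 r^2 times it, then the intrinsics apply), "R" (3x3) and "t" (3): a world point X has camera coordinates R X + t. Camera axes: x right, y down, z forward; pixel columns grow to the right and rows downward; lengths in m; the calibration is good to about 2 mm. A picture is of the moment at which its call begins. camera_info takes no time and is no camera call.
A pose or a line that the arm cannot do raises IKError and nothing moves.
- job_done(): hands the job in; it is judged then, once.
The state is a dict: "time": time; "joint_positions": joint angles; "qvel": joint speeds; "joint_torque": joint torques, N m; "eef_pos": TCP position; "tcp_rot": TCP orientation; "ft_force": force on the tool from outside, world axes, zero at the start; "wrist_torque": the same for the moment, N m; "width": finger opening in m; "finger_force": force on a finger pad.
Only numpy, scipy, OpenCV 4.12 (cv2) and the standard library are available. Lean on these libraries where they do the work, as an engineer would, in place of code of your own. Each camera call takes 0.05 s, during which the arm holds its last target. There are 200 camera calls.

## Task

The four stoneware laundry canisters on the worktop have been left open. Put each beech lid back on the canister whose shape and size it fits, turned to match and sitting level, fully down on the rim. Leave the canisters and the scrubbing brush standing where they are.

Things in the scene. Friction and masses are not known exactly. Their poses are not given: they have to be found in the camera images.
- can_small: Small round white stoneware canister, 76 mm across outside, 64 mm mouth, 90 mm tall, with round stain tablets in the bottom. It stands open on the worktop, about 0.45 kg, not fixed. Origin: centre of its underside, z up. Wall 6 mm; flat rim 90 mm above the origin. 
- can_large: Large round white stoneware canister, 108 mm across outside, 96 mm mouth, 72 mm tall, with wash tablets in the bottom. It stands open on the worktop, about 0.75 kg, not fixed. Origin: centre of its underside, z up. Wall 6 mm; flat rim 72 mm above the origin. 
- can_square: Square white stoneware canister, 90 x 90 mm outside, 78 x 78 mm mouth, 80 mm tall, with wooden clothes pegs in it. It stands open on the worktop, about 0.7 kg, not fixed. Origin: centre of its underside, z up. Wall 6 mm; flat rim 80 mm above the origin. Its x and y axes run square to its sides.
- can_oblong: Oblong white stoneware canister, 72 mm (its x) by 124 mm (its y) outside, mouth 60 x 112 mm, 62 mm tall, with two soap bars in it. It stands open on the worktop, about 0.7 kg, not fixed. Origin: centre of its underside, z up. Wall 6 mm; flat rim 62 mm above the origin. 
- lid_small: Small round beech lid. Lies plug down. Origin: centre of its underside, z up. Going up: tapered plug 0-12 mm (48 to 58 mm across; 8 mm clear of the wall below, 3 mm on top), plate 12-22 mm (78 mm across), handle 22-52 mm: upright round knob 24 mm across, centred. About 90 g. Seated on the rim, origin 78 mm above the canister's.
- lid_large: Large round beech lid. Lies plug down. Origin: centre of its underside, z up. Going up: tapered plug 0-12 mm (80 to 90 mm across; 8 mm clear of the wall below, 3 mm on top), plate 12-22 mm (110 mm across), handle 22-52 mm: upright round knob 24 mm across, centred. About 150 g. Seated on the rim, origin 60 mm above the canister's.
- lid_square: Square beech lid. Lies plug down. Origin: centre of its underside, z up. Going up: tapered plug 0-12 mm (62 to 72 mm square; 8 mm clear of the wall below, 3 mm on top), plate 12-22 mm (92 x 92 mm), handle 22-52 mm: centred upright bar, 16 mm thick (own x), 50 mm long (own y). About 140 g. Seated on the rim, origin 68 mm above the canister's; any quarter turn fits.
- lid_oblong: Oblong beech lid. Lies plug down. Origin: centre of its underside, z up. Going up: tapered plug 0-12 mm (44 x 96 to 54 x 106 mm; 8 mm clear of the wall below, 3 mm on top), plate 12-22 mm (74 (x) by 126 mm (y)), handle 22-52 mm: centred upright bar, 16 mm thick (own x), 50 mm long (own y). About 150 g. Seated on the rim, origin 50 mm above the canister's; fits either way round.
- brush: Wooden scrubbing brush, a bystander lying bristles down: 46 mm (its x) by 120 mm (its y), 36 mm tall. Origin: centre of its underside. Nothing is done with it.
Things that resemble listed ones, but are neither listed nor needed, are in the scene too. Leave any turquoise look-alike of the lid_square alone. What is shaped like the lid_oblong but red is not meant.

How it is judged:
By the outcome, as a careful person would: the job done as asked, in the order asked, and still so for the second after the job is handed in, with the robot touching nothing.
It also fails if it takes over 109 s, if anything falls off the work surface, if the arm or the gripper's body presses on something with over 40 N, if the wrist force passes 120 N, or if a joint passes its speed limit or range.

## Working session

There is one attempt and no reset: what is moved stays moved. The work goes in short steps, each a Python script; the robot and the scene stay as the last script left them, time stands still between calls to the robot, and variables do not carry over. Pictures are saved under pics/ and viewed, at most 14 in all, crops included, and the job is handed in when it is done.

```bash
mkdir -p pics; python3 - <<'E'
from workcell import *
import cv2,numpy as np
for n in("top","side"):
    im,d=get_image(n); cv2.imwrite(f"pics/{n}0.png",im); np.save(f"pics/{n}0.npy",d)
    c=camera_info(n); print(n,c)
s=get_state();print(s["tcp_rot"],s["time"])
E
```

```text
top {'camera_matrix': array([[433.83718284,   0.        , 281.0903497 ],
       [  0.        , 433.83718284, 214.4428543 ],
       [  0.        ,   0.        ,   1.        ]]), 'k1': -0.06150669012479879, 'R': array([[-0.01877304, -0.9997738 ,  0.0099962 ],
       [-0.99469387,  0.0176643 , -0.1013513 ],
       [ 0.1011518 , -0.01184583, -0.99480048]]), 't': array([0.0065227 , 0.52857923, 1.28055259])}
side {'camera_matrix': array([[417.74510198,   0.        , 283.3673116 ],
       [  0.        , 417.74510198, 206.97643042],
       [  0.        ,   0.        ,   1.        ]]), 'k1': 0.017033363317512172, 'R': array([[ 0.84607192, -0.53293394, -0.01198817],
       [-0.34279248, -0.52671061, -0.77786197],
       [ 0.40823475,  0.66223663, -0.62832081]]), 't': array([-0.4830824 ,  0.228419  ,  0.96711685])}
[ 1.21568928e-01  9.92582649e-01 -8.18850500e-04 -9.85582130e-05] 0.1
```

View pics/top0.png

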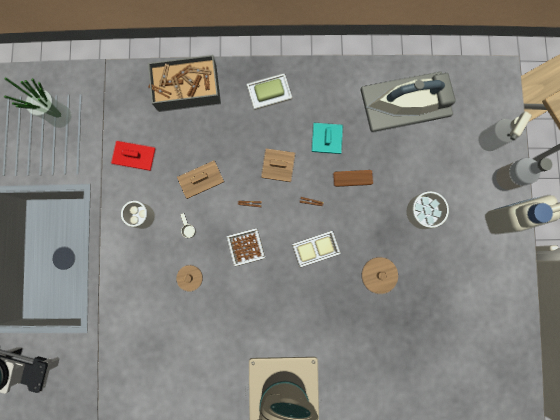

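View pics/side0.png

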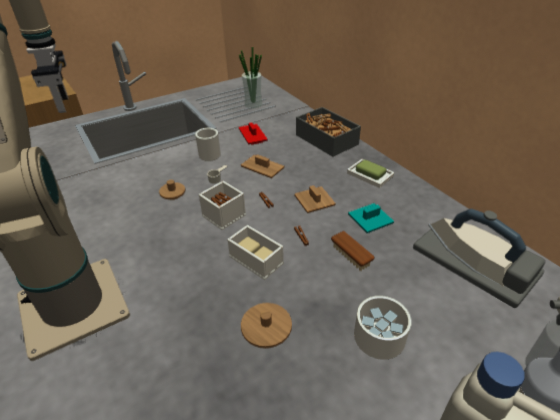

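The top view shows the lids: small (189,278), large (380,275), square (278,165) and oblong (200,180). The canisters are small (134,214), large (431,210), square (246,247) and oblong (316,249). The turquoise and red decoys are at (327,138) and (133,155). Next I'll measure poses from depth and the known heights.

```bash
cat > h.py <<'E'
from workcell import *
import cv2,numpy as np
from scipy.spatial.transform import Rotation as Rn
def cloud(n,d):
    c=camera_info(n);K=c["camera_matrix"];h,w=d.shape
    u,v=np.meshgrid(np.arange(w),np.arange(h))
    p=np.stack([u,v],-1).reshape(-1,1,2).astype(float)
    r=cv2.undistortPoints(p,K,np.array([c["k1"],0,0,0,0.])).reshape(h,w,2)
    P=np.dstack([r,np.ones((h,w))])
    return P*d[...,None], (P@c["R"]), -c["R"].T@c["t"], c
def world(n,d):
    P,_,_,c=cloud(n,d); return (P-c["t"])@c["R"]
def onplane(n,d,z):   # all pixel rays cut with plane z
    _,ray,o,_=cloud(n,d); s=(z-o[2])/ray[...,2]; return o+ray*s[...,None]
def quat(a): # tool down, closing line (tool y) along world angle a
    y=np.array([np.cos(a),np.sin(a),0]);z=np.array([0,0,-1.]);x=np.cross(y,z)
    return Rn.from_matrix(np.stack([x,y,z],1)).as_quat()
OBJ=dict(can_small=(134,214,.09,.038),can_large=(431,210,.072,.054),can_square=(246,247,.08,.064),can_oblong=(316,249,.062,.072),
 lid_small=(189,278,.022,.039),lid_large=(380,275,.022,.055),lid_square=(278,165,.022,.066),lid_oblong=(200,180,.022,.073))
def measure(n,d,obj=OBJ,tol=.012):
    W=world(n,d);out={}
    for k,(u,v,z,r) in obj.items():
        Q=onplane(n,d,z);c=Q[v,u]
        near=np.hypot(*(Q[...,:2]-c[:2]).transpose(2,0,1))<r+.02
        m=near&(W[...,2]>z-tol)&(W[...,2]<z+tol)
        nl,lab,st,_=cv2.connectedComponentsWithStats(m.astype(np.uint8))
        m=lab==1+np.argmax(st[1:,4])
        pts=Q[m][:,:2].astype(np.float32)
        (cx,cy),(a,b),_=rr=cv2.minAreaRect(pts); bx=cv2.boxPoints(rr)
        e=[bx[1]-bx[0],bx[2]-bx[1]]; l=max(e,key=np.linalg.norm)
        out[k]=(cx,cy,np.arctan2(l[1],l[0]),a,b,np.median(W[m][:,2]),m.sum(),*cv2.minEnclosingCircle(pts)[0])
    return out
E
python3 - <<'E'
from h import *
d=np.load("pics/top0.npy")
np.set_printoptions(precision=4,suppress=True)
for k,v in measure("top",d).items(): print(k,np.round(v,4))
im=cv2.imread("pics/top0.png")[135:300,110:460]
cv2.imwrite("pics/c0.png",cv2.resize(im,None,fx=2.28,fy=2.28,interpolation=cv2.INTER_CUBIC))
E
```

```text
can_small [  0.5326   0.4212   1.5539   0.0761   0.0724   0.088  208.       0.5319
   0.4215]
can_large [  0.532   -0.4418  -1.1466   0.1061   0.1087   0.0702 306.       0.5315
  -0.4411]
can_square [  0.4318   0.101    0.237    0.0901   0.0897   0.0786 264.       0.4315
   0.1013]
can_oblong [  0.4235  -0.1038  -1.2696   0.0717   0.1231   0.0609 274.       0.4237
  -0.1028]
lid_small [  0.3433   0.2754   0.7802   0.0765   0.0754   0.0213 485.       0.3432
   0.275 ]
lid_large [   0.3414   -0.2938    1.5462    0.1093    0.1074    0.0214 1001.
    0.3396   -0.2946]
lid_square [  0.6822   0.0028  -0.1638   0.0918   0.0931   0.0216 784.       0.6817
   0.0018]
lid_oblong [  0.6419   0.2418  -1.1599   0.0755   0.1266   0.0213 900.       0.6425
   0.2421]
```

View pics/c0.png

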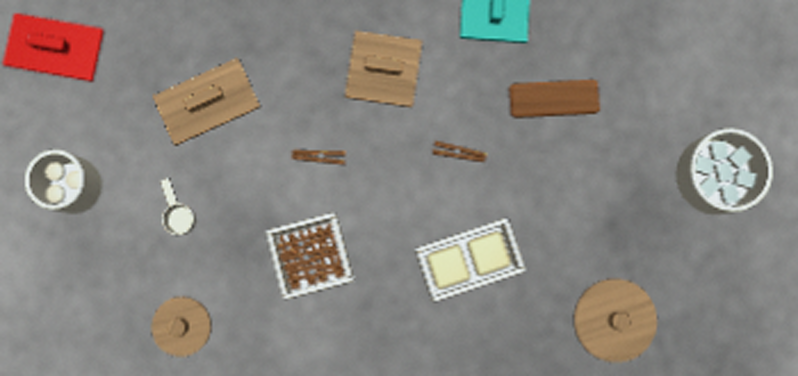

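Poses are clear: the fitted sizes match within 2 mm. I'll start with the square lid.

```bash
cat >> h.py <<'E'
H=dict(small=.09,large=.072,square=.08,oblong=.062)
CAN=dict(small=(.5321,.4213),large=(.5318,-.4415),square=(.4317,.1011),oblong=(.4236,-.1035))
LID=dict(small=(.3433,.2752),large=(.3408,-.2941),square=(.6820,.0025),oblong=(.6421,.2419))
# closing angles pick / place (None = free) and symmetry of the fit
ANG=dict(small=(None,None,None),large=(None,None,None),square=(-.1638,.237,np.pi/2),oblong=(-1.1599+np.pi/2,-1.2696+np.pi/2,np.pi))
G=.026
def best(xy,angs,z):
    c=[(abs(q[6]),a) for a in angs for q in [ik([*xy,z],quat(a))] if q is not None]
    return min(c)[1]
def pick(k,zc=.2):
    a=ANG[k][0]; xy=LID[k]
    angs=np.arange(-np.pi,np.pi,np.pi/8) if a is None else [a,a+np.pi,a-np.pi]
    a=best(xy,angs,zc); command_gripper(.06)
    move_ptp([*xy,.11],quat(a)); move_l([*xy,G],vel=.1,max_force=8)
    print("pick z",get_state()["eef_pos"],"t",get_state()["time"])
    command_gripper(0.,grip_force=30); print("width",get_state()["width"])
    move_l([*xy,zc],vel=.2); return a
def place(k,a0,zc=.2,dxy=(0,0)):
    b,s=ANG[k][1:]; xy=np.array(CAN[k])+dxy
    b=best(xy,[a0-.5,a0,a0+.5],zc) if b is None else min([b+i*s for i in range(-8,9)],key=lambda v:abs(v-a0))
    print("ang",a0,b); zs=H[k]-.012+G
    move_ptp([*xy,zc],quat(b)); move_l([*xy,zs+.018],vel=.15)
    hit=move_l([*xy,zs-.002],vel=.04,max_force=6)
    s=get_state();print("hit",hit,"dz mm",(s["eef_pos"][2]-zs)*1e3,s["eef_pos"],s["ft_force"])
def release(k):
    command_gripper(.06); p=get_state()["eef_pos"]; move_l([p[0],p[1],.2],vel=.2); print("t",get_state()["time"])
E
python3 - <<'E'
from h import *
a=pick("square"); place("square",a)
im,d=get_image("side"); cv2.imwrite("pics/s1.png",cv2.resize(im[120:320,130:400],None,fx=2.9,fy=2.9))
print(get_state()["time"],get_state()["width"])
E
```

```text
pick z [0.68262721 0.0023362  0.02664443] t 4.6917
width 0.015942009393279933
ang -0.1638 0.237
hit True dz mm -0.41690768215321694 [0.43180031 0.10128549 0.09358309] [-0.55206268 -0.67347805  3.26059005]
8.7667 0.015966445001944416
```

View pics/s1.png

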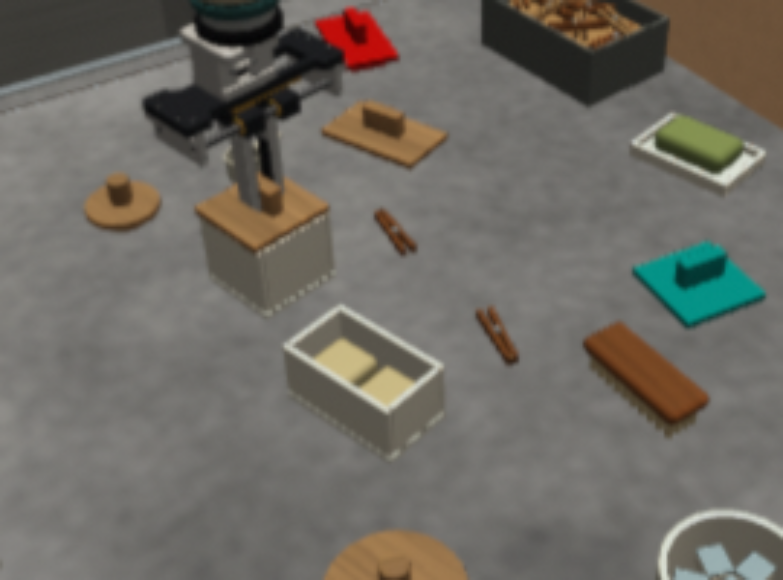

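The square lid is flush on its canister (crop ~262,215) with contact at the expected height. I'll release it and do the oblong lid.

```bash
python3 - <<'E'
from h import *
release("square")
a=pick("oblong"); place("oblong",a)
im,d=get_image("side"); cv2.imwrite("pics/s2.png",cv2.resize(im[120:320,130:400],None,fx=2.9,fy=2.9))
print(get_state()["time"],get_state()["width"])
E
```

```text
t 10.2833
pick z [0.64271801 0.24200961 0.02666429] t 12.5417
width 0.015819671946800867
ang 0.4108963267948966 0.3011963267948965
hit True dz mm -0.454237044181488 [ 0.42378626 -0.10340718  0.07554576] [-0.0477497  -0.15293547  2.31162951]
17.2 0.015658205111996684
```

View pics/s2.png

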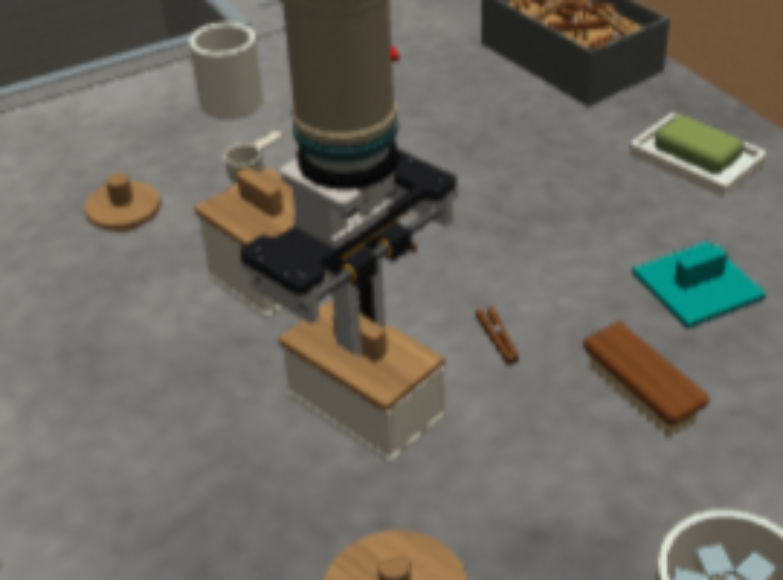

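The oblong lid is flush on its canister (crop ~360,355). Next are the two round lids.

```bash
python3 - <<'E'
from h import *
release("oblong")
a=pick("large"); place("large",a)
im,d=get_image("side"); cv2.imwrite("pics/s3.png",im)
s=get_state();print(s["time"],s["width"])
E
```

```text
t 18.8083
pick z [ 0.34109016 -0.29422042  0.02634015] t 20.925
width 0.02333738772798237
ang -1.1780972450961724 -1.1780972450961724
hit True dz mm -0.5383643968260299 [ 0.5318561  -0.44137075  0.08546164] [ 0.49553604 -0.39057429  2.48879784]
24.875 0.02328763125390263
```

View pics/s3.png

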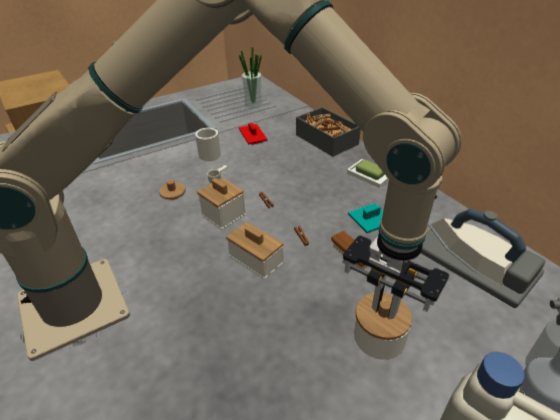

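The large lid is level on its canister (383,315), and the square and oblong lids are still seated. Last is the small one.

```bash
python3 - <<'E'
from h import *
release("large")
a=pick("small"); place("small",a); release("small")
move_ptp([.25,.45,.3],quat(a))
for n in("top","side"):
    im,d=get_image(n); cv2.imwrite(f"pics/{n}4.png",im)
    if n=="top":
        o={"lid_"+k:(*OBJ["can_"+k][:2],H[k]+.01,OBJ["lid_"+k][3]) for k in H}
        for k,v in measure("top",d,o).items(): print(k,np.round(v,4))
print(get_state()["time"])
E
```

```text
t 26.3333
pick z [0.34363048 0.27530479 0.02631632] t 30.175
width 0.02314430924951559
ang 0.39269908169872414 0.39269908169872414
hit True dz mm -0.4449849423693031 [0.53214159 0.42146041 0.10355502] [-0.5938569  -0.21042762  2.99653901]
t 35.3
lid_small [5.322e-01 4.199e-01 7.832e-01 7.670e-02 7.620e-02 9.910e-02 5.060e+02
 5.310e-01 4.197e-01]
lid_large [ 5.307e-01 -4.401e-01 -8.221e-01  1.069e-01  1.088e-01  8.140e-02
  1.024e+03  5.303e-01 -4.406e-01]
lid_square [ 4.3070e-01  1.0190e-01 -1.3404e+00  9.1800e-02  9.2200e-02  8.9400e-02
  9.4000e+02  4.3070e-01  1.0270e-01]
lid_oblong [ 4.2250e-01 -1.0360e-01 -1.2695e+00  7.3000e-02  1.2500e-01  7.1500e-02
  1.0010e+03  4.2200e-01 -1.0330e-01]
36.55
```

View pics/top4.png

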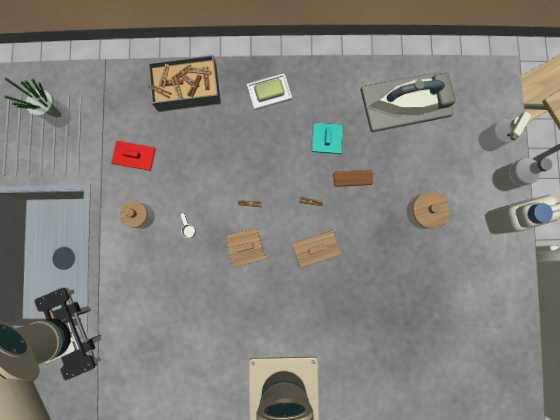

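View pics/side4.png

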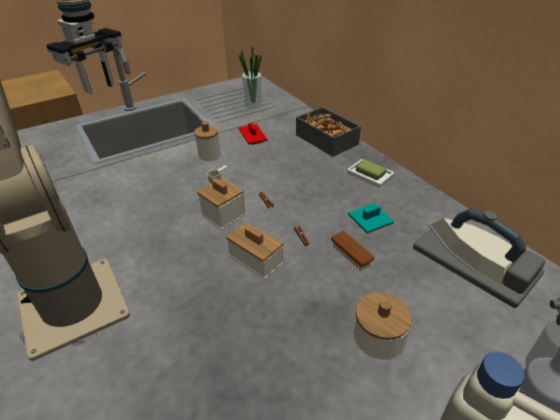

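All four lids sit centred at the expected heights (plate tops about rim + 9–10 mm), at top-view pixels (134,214), (431,210), (246,247) and (316,249). The brush and the look-alikes have not moved.

```bash
python3 -c "
from workcell import *
print(job_done())"
```

```text
the job is handed in; nothing more can be done
None
```

All four beech lids are on their matching canisters, level and fully down on the rims, with the canisters and brush left in place; the job was handed in at about 37 s.

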